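# Measure a resistor with the test tweezers

### The arm

A 7-joint arm with a two-finger parallel gripper is mounted at the origin on the work surface. World frame = base frame: x ahead of the robot, y to its left, z up, the work surface at z = 0. Lengths are in m, angles in rad, forces in N, time in s.
With the tool pointing down it reaches from about 0.4 to 0.875 m from the base axis. Payload 19.3 kg.
Tool frame: the origin (TCP) lies at the very end of the fingers, on their centre line; the grasp point (between the pads) lies 19 mm behind it; z points along the fingers, y is the line along which they close (so a half turn about z gives the same grasp; the last joint's range is limited). The gripper opens to 85 mm and grips with 20 to 120 N. Pads are 22 mm wide; open, the fingers measure 114 mm over their backs; the gripper's body (76 mm by 85 mm) begins 54 mm behind the grasp point. The pads swing forward as they close: fully open they stand 13 mm farther back than shut.
Start: joints at [1.228, 0.521, -0.036, 1.599, 0.021, 1.021, -0.113], TCP at [0.168, -0.602, 0.231] pointing down, gripper open.
Joint ranges: [-2.91, 2.91], [-0.3, 2.13], [-1.5, 1.42], [0.17, 2.43], [-1.26, 4.41], [0.16, 1.93], [-2.52, 2.52]. Speed limits (rad/s): [1.89, 1.89, 2.39, 2.39, 3.01, 3.01, 3.01].

### API

Orientations are given as [roll, pitch, yaw] about the fixed x, y, z axes, in that order (R = Rz(yaw) Ry(pitch) Rx(roll)).
In Python, from workcell import bot gives the robot as it stands.
- The arm moves only by the tool carry_out, never from a script. Its argument "rows" is a list that holds one entry, the list of rows, each a list of 4 numbers: the shift along the tool's x, y, z in m, then the turn about the tool's z in degrees. In form: [[[x, y, z, twist], ...]]. A call has 1 to 12 rows; each row is the pose to reach, as a shift and turn from the pose commanded when the call began, along the tool's axes at that moment; what a row does not reach only later rows make up. A row lasts 1/12 s, in which the tool goes at most 41.7 mm and 7.16 degrees, less where a joint would pass 70% of its speed; a pose out of reach is approached as far as the arm can. A call with a gripper value outside its range is refused whole. "grip" is the finger opening in m, from 0 to 0.0854, set as the call begins (left out, the last holds). The fingers move at their own pace and stop on an object; "grip_force" is the grip in N (left out, the last holds). Time passes only in rows, so rows that repeat a pose let the fingers close. It gives the time, the measured TCP pose, the force, the opening and the grip force at its end, in the units of the state.
- bot.observe(): the state, without advancing time (a new reading comes with each control period).
- bot.grab_frame(name): name is "side" or "top"; returns a dict with "pixels" (480x640x3 uint8, red, green, blue), "K" (3x3 intrinsics, pixels), "k1" (the pictures are not rectified: a ray, as slopes to the right and down, at radius r is drawn at 1 + k1 r^2 times it, then the intrinsics apply), "pose" (4x4, takes a point from camera to world coordinates). Camera axes: x right, y down, z forward; pixel columns grow to the right and rows downward; lengths in m; the calibration is good to about 2 mm. A picture is of the moment at which its call begins. There is no depth.
- bot.job_done(): hands the job in; it is judged then, once.
Trained networks look in a picture, given as the dict that the camera call returned (one of the last four; its "shot" number tells which), for a name from the list of things; names that differ only in an ending like _2 or _b are one class to them, and where a whole thing is asked for, a point or a joint stands for the part that bears it (a point fixed in the world has none). Each returns a list of dicts, best first, with "conf" (0 to 1); they miss things now and then, are a little off and sometimes report something else, mostly with a low value. They report only what shows in the picture. A call takes as long as a camera call. They do not tell look-alikes from the thing itself.
- bot.look_for(picture, label): "position" ([column, row] in pixels, amid what is visible of it).
- bot.regions_of(picture, label): "region" (480x640 bool, what is visible of it) and "position" ([column, row] in pixels, amid what is visible of it).
- bot.spot_point(picture, label): "position" ([column, row] in pixels: a listed point, or the origin of a listed thing).
The state is a dict: "clock": time; "qpos": joint angles; "qd": joint speeds; "joint_efforts": joint torques, N m; "position": TCP position; "tool_rot": TCP orientation; "force": force on the tool from outside, world axes, zero at the start; "moment": the same for the moment, N m; "grip_width": finger opening in m; "finger_force": force on a finger pad.
Only numpy, scipy, OpenCV 4.12 (cv2) and the standard library are available. Lean on these libraries where they do the work, as an engineer would, in place of code of your own. Each camera call takes 0.05 s, during which the arm holds its last target. There are 200 camera calls.

### The job

Lift the component test tweezers out of their moulded cradle, squeeze their sprung blades until the pins are as far apart as the two ringed test lands at the near edge of the amplifier board, and set one pin lightly on the middle of each land so that both spring pins push in. Do not press hard on the board or knock it, and leave the other things on the bench alone. Finish while still holding the squeezed tweezers there for the reading, level and steady, both pins pressed on their lands.

Things in the scene. Friction and masses are not known exactly. Their poses are not given: they have to be found in the camera images.
- tweezers: Test tweezers lying flat, 160 mm long, about 80 g: light grey heel housing (38 x 32 x 18 mm, x -85 to -47, display on top) and two sprung blades side by side that open sideways and bend down at the front to a spring pin each. Origin under the grip pads, level with the heel's underside; x points to the tips, y to the left blade, z up. Balanced about 12 mm behind the origin.
- grip (a point): Midway between the black ribbed grip pads, where to take them from above, closing along y; 9 mm above the tweezers' origin, same axes. Pads: x -18 to 18, z 6 mm either side of this point. Width over the middle of the pads 32 mm at rest (34 at their front end), 25 mm with the blades parallel at a 20 mm tip gap; squeeze force there 3 N to start, 11 N at that gap, 21 N shut.
- blade_left (a joint): Squeeze angle of the left (y+) blade about its hinge, which lies 52 mm behind the grip: 0 when sprung fully open, growing as squeezed, to 0.15 rad. The tip gap in mm is 37 - 122 x (blade_left + blade_right); both at 0.07 rad give a gap of 20 mm and parallel blades.
- blade_right (a joint): The same for the right (y-) blade.
- pin_left (a joint): How far the left blade's spring pin is pushed in, 0 to 0.005 m; 0 when free. It slides straight along the tweezers' z. It takes about 0.2 N to start and 0.1 N more per mm.
- pin_right (a joint): The same for the right blade's pin.
- tip_left (a point): Point of the left blade's pin, a brass pin 3 mm thick that points straight down. It lies 70 mm ahead (x) of the grip and 43 mm below it while the pin is free. At rest 18.5 mm to the left of the middle plane; both tips come in alike.
- tip_right (a point): Point of the right blade's pin.
- board: Green amplifier board, 150 (y) x 100 (x) mm, top 24 mm above the bench, fixed level in a holder with an aluminium rail (12 mm wide, 30 high) each side. Origin on the bench below the middle of the near edge (towards the robot); x points from it across the board, y left. The first 35 mm carry only flat parts under 4 mm; behind stand a white resistor (x 38 to 48, 11 mm high), cans, a heat sink.
- land_left (a point): Middle of the left test land: a bare tinned round land 10 mm across with a white ring round it, on the board top, 18 mm in from the near edge and 10 mm left of its middle; the board's axes.
- land_right (a point): Middle of the right test land, the same, 10 mm to the right of the middle: the centres are 20 mm apart along y. Either pin may stand on either land.
- cradle: Dark moulded cradle, fixed, that carries the tweezers; origin on the bench under their grip pads, axes like theirs. Base plate 5 mm thick; pedestal 45 mm high (x -97 to -39) with a recess round the heel (walls 12 mm high, 2 to 5 mm clear); nose bar 48 mm high under the blades (x 37 to 47). Beneath the grip pads lies only the base plate: fingers have room either side.
- screwdriver: Screwdriver lying on the bench, a bystander.
- control_knob: Small aluminium knob, 28 mm across, a bystander.
- solder_reel: Reel of solder, 54 mm across, a bystander.
- valve: Glass valve standing upright, 70 mm high, a bystander.
- screw_tray: Blue tray of screws, 110 x 80 mm, a bystander.
- film_capacitor: Loose orange-brown film capacitor, 32 mm long, a bystander.
- side_cutters: Side cutters lying on the bench, a bystander.
- flux_bottle: Amber flux bottle, 75 mm high, a bystander.
Things that resemble listed ones, but are neither listed nor needed, are in the scene too. What is shaped like the board but red is not meant.

How it is judged:
On the way:
1. the tweezers are lifted clear of their cradle, carried by the fingers alone (contact force between the fingers and tweezers above 1 N and contact force between tweezers and cradle below 0.02 N and height (world z) of tweezers above 0.065 m and contact force between tweezers and board below 0.02 N), for 0.1 s.
At the end, for the whole second after the job is handed in: For the last second the fingers hold the squeezed tweezers still and level (0.3 rad), off the cradle, heel 45 mm up or more; a pin within 4.5 mm of the middle of each land, tips 15.5 to 24.5 mm apart, both pins pushed in over 0.5 mm (((horizontal distance between tip_left and land_left below 0.0045 m and horizontal distance between tip_right and land_right below 0.0045 m) or (horizontal distance between tip_left and land_right below 0.0045 m and horizontal distance between tip_right and land_left below 0.0045 m)) and distance between tip_left and tip_right between 0.0155 and 0.0245 m and value of joint each of pin_left, pin_right above 0.0005 m and contact force between tweezers and board above 0.15 N and contact force between the fingers and tweezers above 1 N and contact force between tweezers and cradle below 0.02 N and height (world z) of tweezers above 0.045 m and angle between tweezers's own z axis and vertical below 0.3 rad and linear speed of tweezers below 0.02 m/s and velocity of joint blade_left between -0.1 and 0.1 rad/s and velocity of joint blade_right between -0.1 and 0.1 rad/s); the arm keeps its last pose, push and grip.
It fails at once if the tweezers are pressed on the board with more than 10 N (contact force between tweezers and board above 10 N).
It fails at once if the robot hits the board or its holder (contact force between any of the arm, the fingers and board above 3 N).
It fails at once if a bystander is moved by more than 25 mm (distance of any of screwdriver, control_knob, solder_reel, valve, screw_tray, film_capacitor, side_cutters, flux_bottle from where it was at the start of the episode above 0.025 m).
It also fails if it takes over 43 s, if anything falls off the work surface, if the arm or the gripper's body presses on something with over 40 N, if the wrist force passes 120 N, or if a joint passes its speed limit or range.

## Working session

There is one attempt and no reset: what is moved stays moved. The work goes in short steps, Python scripts to look and compute and a tool call to move; the robot and the scene stay as the last step left them, time stands still between calls to the robot, and variables do not carry over. Pictures are saved under pics/ and viewed, at most 10 in all, crops included, and the job is handed in when it is done.

Besides the shell and the picture viewer there is one more tool, called after "Emit:" as a command line: name --argument value ..., lists and objects as JSON in quotes. carry_out: Moves the arm, as the interface text tells. Its arguments: {"type":"object","properties":{"rows":{"type":"array","items":{"type":"array","items":{"type":"array","items":{"type":"number"}}}},"grip":{"type":"number"},"grip_force":{"type":"number"}},"required":["rows"]}

```bash
mkdir -p pics
cat > h.py <<'E'
import numpy as np, cv2
from workcell import bot
def ray(f,px):
    K=np.array(f["K"],float); k1=f["k1"]
    d=cv2.undistortPoints(np.array([[px]],float),K,np.array([k1,0,0,0,0.]))[0,0]
    P=np.array(f["pose"]); return P[:3,3], P[:3,:3]@np.array([d[0],d[1],1.])
def at_z(f,px,z):
    o,d=ray(f,px); return o+d*(z-o[2])/d[2]
def tri(obs):
    A=np.zeros((3,3));b=np.zeros(3)
    for f,px in obs:
        o,d=ray(f,px); d=d/np.linalg.norm(d); M=np.eye(3)-np.outer(d,d); A+=M;b+=M@o
    return np.linalg.solve(A,b)
def proj(f,p):
    P=np.linalg.inv(np.array(f["pose"])); K=np.array(f["K"],float)
    return cv2.projectPoints(np.array([p],float),cv2.Rodrigues(P[:3,:3])[0],P[:3,3],K,np.array([f["k1"],0,0,0,0.]))[0].reshape(2)
def save(f,n,img=None): cv2.imwrite("pics/"+n+".png",cv2.cvtColor(f["pixels"] if img is None else img,cv2.COLOR_RGB2BGR))
E
python3 - <<'E'
from h import *
np.set_printoptions(precision=3,suppress=True)
s=bot.observe(); print({k:np.round(s[k],3) for k in("clock","position","tool_rot","force","grip_width")})
F={n:bot.grab_frame(n) for n in("side","top")}
for n,f in F.items():
    save(f,n+"0"); print(n,np.array(f["pose"])[:3],f["K"][0],f["k1"])
    for l in("grip","tip_left","tip_right","land_left","land_right","tweezers","board","cradle"):
        print(l,[(np.round(d["position"],1),round(d["conf"],2)) for d in bot.spot_point(f,l)[:4]])
E
```

```text
{'clock': np.float64(0.0), 'position': array([ 0.168, -0.602,  0.231]), 'tool_rot': array([-3.141,  0.   ,  0.273]), 'force': array([0.174, 0.062, 0.207]), 'grip_width': np.float64(0.085)}
side [[-0.887 -0.299  0.352  0.087]
 [-0.461  0.609 -0.646  0.666]
 [-0.021 -0.735 -0.678  0.785]] [481.099   0.    323.117] -0.010793874339180312
grip [(array([341.1, 190.6]), 0.64)]
tip_left []
tip_right []
land_left [(array([413.8, 442.7]), 0.71), (array([347.3, 150.6]), 0.67), (array([242.6, 307.1]), 0.6)]
land_right [(array([415.5, 430. ]), 0.73), (array([250.7, 299.7]), 0.64)]
tweezers [(array([342.9, 196.2]), 0.88)]
board [(array([256.5, 312.9]), 0.98), (array([424.7, 445.8]), 0.84)]
cradle [(array([337.3, 209.1]), 0.94), (array([256.1, 313.7]), 0.59)]
top [[ 0.016 -0.991  0.136  0.281]
 [-1.    -0.015  0.008 -0.008]
 [-0.006 -0.136 -0.991  1.182]] [506.517   0.    325.55 ] -0.00487724655478038
grip [(array([407.6, 211.8]), 0.75), (array([403.3, 212.7]), 0.37)]
tip_left []
tip_right [(array([239.2, 202.8]), 0.18)]
land_left [(array([242.1, 201.7]), 0.96), (array([187.4, 371. ]), 0.84)]
land_right [(array([251.9, 198.6]), 0.87), (array([194.2, 371.3]), 0.57), (array([345.6, 110.8]), 0.56)]
tweezers [(array([405.9, 206.6]), 0.61)]
board [(array([248.2, 211.7]), 0.68), (array([194.7, 379.8]), 0.65), (array([404.6, 209.2]), 0.29)]
cradle [(array([403.9, 212.2]), 0.56), (array([333.1, 252. ]), 0.43)]
```

View pics/side0.png

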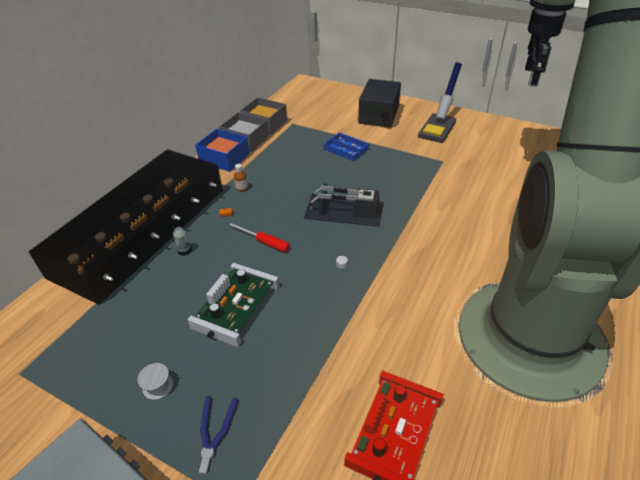

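View pics/top0.png

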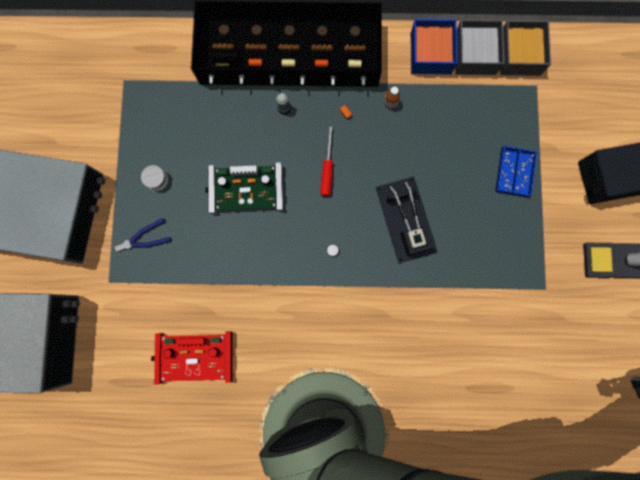

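The green board (top 247,190; side 235,305) is the one meant. The look-alike at top (194,358) and side (397,430) is red, so I rule it out. The tweezers lie in the dark cradle at top (407,215), side (343,200). I'll confirm both in one enlarged crop and measure.

Run:
```python
from h import *
np.set_printoptions(precision=4,suppress=True)
f=bot.grab_frame("top"); g=bot.grab_frame("side")
def c(p,x,y,w=80,h=60): return cv2.resize(p[y:y+h,x:x+w],(400,300),interpolation=cv2.INTER_CUBIC)
a=np.hstack([c(f["pixels"],207,160),c(f["pixels"],367,180,100,75)]);b=np.hstack([c(g["pixels"],180,255,104,78),c(g["pixels"],300,175,96,72)])
save(f,"crop1",np.vstack([a,b]))
def sp(fr,l,i=0):
    r=bot.spot_point(fr,l); return r
for l,z in(("grip",.054),("land_left",.024),("land_right",.024),("board",0),("cradle",0)):
    for n,fr in(("top",f),("side",g)):
        print(l,n,[(np.round(d["position"],1),at_z(fr,d["position"],z),round(d["conf"],2)) for d in bot.spot_point(fr,l)[:3]])
def hull(fr,l):
    m=bot.regions_of(fr,l)
    for d in m[:2]:
        r=cv2.minAreaRect(np.argwhere(d["region"])[:,::-1].astype(np.float32)); print(l,round(d["conf"],2),r,d["region"].sum())
        yield r
for l,z in(("tweezers",.055),("cradle",.005),("board",.024)):
    for r in hull(f,l):
        print(np.array([at_z(f,p,z) for p in cv2.boxPoints(r).tolist()])[:,:2])
```

```text
grip top [(array([410.5, 211.5]), array([ 0.4985, -0.1896,  0.054 ]), 0.79), (array([240.8, 204.6]), array([0.5088, 0.1954, 0.054 ]), 0.38)]
grip side [(array([338.7, 193.9]), array([ 0.5017, -0.1833,  0.054 ]), 0.56)]
land_left top [(array([240.9, 201.3]), array([0.5227, 0.2009, 0.024 ]), 0.94), (array([187.9, 370.7]), array([0.1356, 0.3046, 0.024 ]), 0.82)]
land_left side [(array([411.7, 438.7]), array([0.1338, 0.3027, 0.024 ]), 0.64), (array([246.6, 309.8]), array([0.5183, 0.2032, 0.024 ]), 0.61)]
land_right top [(array([195.3, 371.9]), array([0.1332, 0.2879, 0.024 ]), 0.95), (array([254.1, 197.7]), array([0.5317, 0.1703, 0.024 ]), 0.91)]
land_right side [(array([250.2, 300.9]), array([0.5247, 0.1807, 0.024 ]), 0.86), (array([414.8, 425.1]), array([0.137, 0.279, 0.024]), 0.59)]
board top [(array([194.6, 379.6]), array([0.1131, 0.2948, 0.    ]), 0.87), (array([250.7, 210.5]), array([0.5058, 0.181 , 0.    ]), 0.73)]
board side [(array([257. , 311.8]), array([0.5097, 0.1834, 0.    ]), 0.68), (array([425.6, 445.8]), array([0.1111, 0.2922, 0.    ]), 0.64), (array([243.8, 306.2]), array
[... 513 characters left out ...]
5626983642578, 42.010459899902344), 73.0724868774414) 2941
[[ 0.5702 -0.1108]
 [ 0.6014 -0.2066]
 [ 0.4121 -0.2613]
 [ 0.382  -0.1675]]
cradle 0.4 ((328.001708984375, 162.73548889160156), (12.093069076538086, 67.47582244873047), 6.709837436676025) 512
[[ 0.5433  0.0215]
 [ 0.7091  0.0054]
 [ 0.7059 -0.0237]
 [ 0.5403 -0.0071]]
board 0.94 ((243.47171020507812, 187.59463500976562), (49.06979751586914, 77.11860656738281), 88.21009063720703) 3230
[[0.6105 0.2911]
 [0.6189 0.1093]
 [0.5013 0.1024]
 [0.493  0.2818]]
board 0.83 ((191.838134765625, 357.50457763671875), (51.06425476074219, 81.72815704345703), 88.38645935058594) 3696
[[0.2167 0.394 ]
 [0.2248 0.2096]
 [0.1131 0.2019]
 [0.1049 0.3838]]
```

View pics/crop1.png

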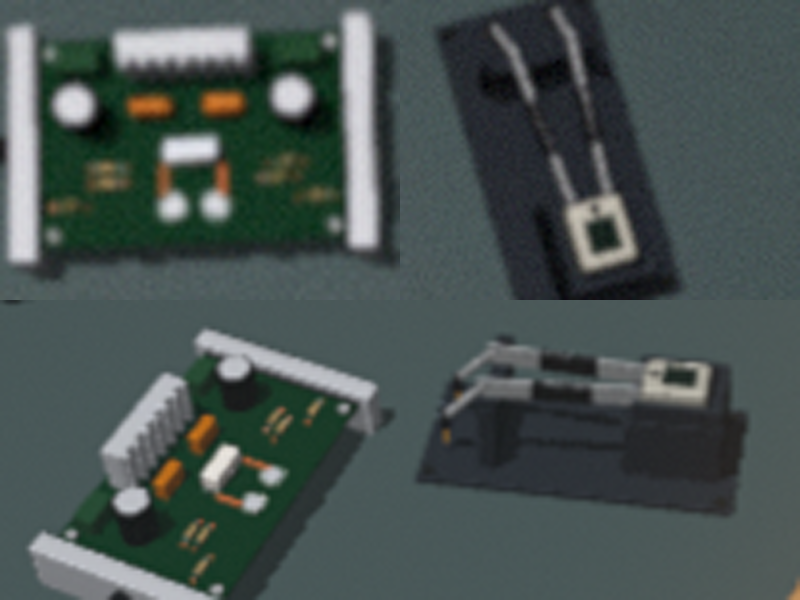

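Crop: the green board has two bare lands at top ≈(241,201) and (250,201), side ≈(246,307) and (250,300), near edge towards the robot. The grey-heeled tweezers sit in the cradle with the tips ahead; heel at top ≈(417,238), pads ≈(408,210). Next I fit both poses by subpixel.

```bash
cat > fit.py <<'E'
from h import *
from scipy.optimize import least_squares
np.set_printoptions(precision=4,suppress=True)
f=bot.grab_frame("top"); g=bot.grab_frame("side")
def blob(fr,px,r,th):
    x,y=np.round(px).astype(int); p=fr["pixels"][y-r:y+r+1,x-r:x+r+1].min(axis=2).astype(float)
    w=np.clip(p-th,0,None); Y,X=np.mgrid[-r:r+1,-r:r+1]
    return np.array([x+(w*X).sum()/w.sum(),y+(w*Y).sum()/w.sum()])
LT=[blob(f,p,3,90) for p in((241,201),(250,201))]; LS=[blob(g,p,3,90) for p in((246,307.5),(250.5,300))]
print("lands px",LT,LS)
for a,b in zip(LT,LS): print("land top",at_z(f,a,.024),"side",at_z(g,b,.024),"tri",tri([(f,a),(g,b)]))
H=blob(f,(417.4,238),7,70); print("heel px",H,at_z(f,H,.063))
# tweezers fit: local points -> px
obs=[(f,H,(-66,0,18)),(f,(407.9,210.1),(0,0,15)),(f,((497-400)/4+367-.4,30/4+180-.4),(70,17,-8)),(f,((558-400)/4+367-.4,12/4+180-.4),(70,-17,-8)),
 (g,(313.5,195.7),(70,-18.5,-34)),(g,(310.6,207.2),(70,18.5,-34)),(g,(300+(676-400)/4.167-.4,175+77/4.167-.4),(-66,0,18)),
 (g,(300+(568-400)/4.167-.4,175+62/4.167-.4),(0,-15,9)),(g,(300+(562-400)/4.167-.4,175+94/4.167-.4),(0,15,9))]
def P(v,l,z=.046):
    c,s=np.cos(v[2]),np.sin(v[2]); l=np.array(l)/1000
    return np.array([v[0]+c*l[0]-s*l[1],v[1]+s*l[0]+c*l[1],z+l[2]])
for nm,O in(("all",obs),("top",obs[:4]),("side",obs[4:])):
    r=least_squares(lambda v:np.concatenate([proj(fr,P(v,l))-px for fr,px,l in O]),[.5,-.18,.3],loss="soft_l1",x_scale=[.01,.01,.1])
    print(nm,r.x,r.fun.reshape(-1,2))
E
python3 fit.py
```

```text
lands px [array([241.116 , 200.7516]), array([249.6398, 200.4878])] [array([245.484 , 307.1514]), array([250.1779, 300.0717])]
land top [0.524  0.2004 0.024 ] side [0.5242 0.1986 0.024 ] tri [0.5233 0.1999 0.026 ]
land top [0.525  0.1805 0.024 ] side [0.526  0.1789 0.024 ] tri [0.5246 0.1802 0.0261]
heel px [416.415  237.8126] [ 0.4373 -0.2009  0.063 ]
all [ 0.5003 -0.1839  0.2692] [[ 0.3462  0.2324]
 [ 0.57   -0.0057]
 [ 0.7319 -2.0994]
 [-0.353  -1.216 ]
 [ 0.468   3.7634]
 [ 0.1192  1.2193]
 [ 0.1378  0.602 ]
 [ 0.5141  0.4809]
 [-0.2826  0.1249]]
top [ 0.4987 -0.1831  0.2741] [[ 0.1458  0.8968]
 [ 0.2319  0.6828]
 [ 0.2667 -1.3632]
 [-0.8346 -0.5491]]
side [ 0.5023 -0.1867  0.2491] [[ 0.5638  2.6236]
 [-0.0595 -0.007 ]
 [-0.2404  0.0679]
 [ 0.4    -0.3394]
 [-0.6358 -0.7551]]
```

Emit:
carry_out --rows '[[[0.43,-0.31,0.08,0],[0.43,-0.31,0.08,0],[0.43,-0.31,0.08,0],[0.43,-0.31,0.08,0],[0.43,-0.31,0.08,0],[0.43,-0.31,0.08,0],[0.43,-0.31,0.08,0],[0.43,-0.31,0.08,0],[0.43,-0.31,0.08,0],[0.43,-0.31,0.08,0],[0.43,-0.31,0.08,0],[0.43,-0.31,0.08,0]]]' --grip 0.055

```text
clock: 2.75
position: [0.4777, -0.2137, 0.1566]
tool_rot: [3.141, -0.0, 0.273]
force: [0.4, -1.1, -0.2]
grip_width: 0.0552
finger_force: 0.0
```

Emit:
carry_out --rows '[[[0.02,-0.016,0.02,0],[0.028,-0.022,0.04,0],[0.028,-0.022,0.045,0],[0.028,-0.022,0.045,0]]]'

```text
clock: 3.08
position: [0.497, -0.1863, 0.1105]
tool_rot: [-3.14, 0.002, 0.274]
force: [-0.1, -0.2, -0.5]
grip_width: 0.0551
finger_force: 0.0
```

Run:
```python
from h import *
np.set_printoptions(precision=4,suppress=True)
s=bot.observe(); print(s["clock"],s["position"],s["tool_rot"])
f=bot.grab_frame("top"); g=bot.grab_frame("side")
p=np.array(s["position"])
a=cv2.resize(f["pixels"][175:265,350:470],(400,300),interpolation=cv2.INTER_CUBIC);b=cv2.resize(g["pixels"][100:250,250:450],(400,300),interpolation=cv2.INTER_CUBIC)
save(f,"hover",np.hstack([a,b])); print(proj(f,p),proj(g,p))
```

```text
3.0833 [ 0.497  -0.1863  0.1105] [-3.1404  0.0022  0.2738]
[413.1933 207.2346] [341.0432 174.9837]
```

View pics/hover.png

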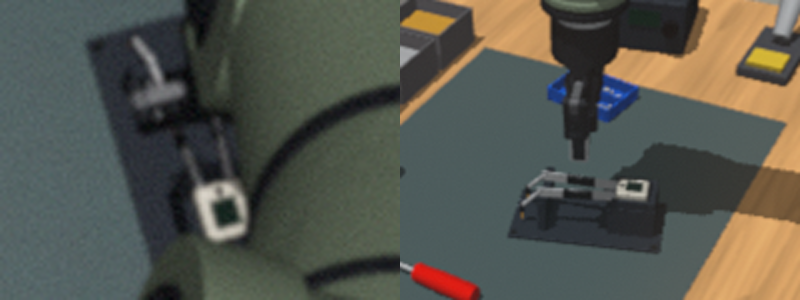

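The gripper hovers over the pads (fingertip at side ≈(340,179), as the TCP projection predicts). Descending.

Emit:
carry_out --rows '[[[0.004,-0.001,0.02,0],[0.004,-0.001,0.04,0],[0.004,-0.001,0.055,0],[0.004,-0.001,0.068,0],[0.004,-0.001,0.073,0],[0.004,-0.001,0.073,0],[0.004,-0.001,0.073,0]]]'

```text
clock: 3.77
position: [0.5015, -0.1855, 0.0396]
tool_rot: [3.141, -0.001, 0.272]
force: [-0.3, 0.2, 0.4]
grip_width: 0.0552
finger_force: 0.0
```

Emit:
carry_out --rows '[[[0,0,0,0],[0,0,0,0],[0,0,0,0],[0,0,0,0],[0,0,0,0],[0,0,0,0],[0,0,0,0],[0,0,0,0]]]' --grip 0.025 --grip_force 30

```text
clock: 4.43
position: [0.5021, -0.1851, 0.04]
tool_rot: [3.14, -0.002, 0.272]
force: [-0.7, -0.8, 12.6]
grip_width: 0.0253
finger_force: 13.7
```

Emit:
carry_out --rows '[[[0,0,-0.003,0],[0,0,-0.008,0],[0,0,-0.015,0],[0,0,-0.025,0],[0,0,-0.038,0],[0,0,-0.053,0],[0,0,-0.065,0],[0,0,-0.075,0],[0,0,-0.08,0],[0,0,-0.08,0]]]'

```text
clock: 5.27
position: [0.5018, -0.1848, 0.12]
tool_rot: [3.141, -0.002, 0.273]
force: [0.4, -0.4, -0.6]
grip_width: 0.0254
finger_force: 10.3
```

Run:
```python
from h import *
np.set_printoptions(precision=4,suppress=True)
s=bot.observe(); print(s["clock"],s["position"],s["tool_rot"],s["force"])
f=bot.grab_frame("top"); g=bot.grab_frame("side")
a=cv2.resize(f["pixels"][165:255,350:470],(400,300),interpolation=cv2.INTER_CUBIC);b=cv2.resize(g["pixels"][145:220,280:380],(400,300),interpolation=cv2.INTER_CUBIC)
save(f,"lift",np.hstack([a,b]))
for n,fr in(("t",f),("s",g)):
  for l in("tip_left","tip_right","grip","tweezers"): print(n,l,[(d["position"],round(d["conf"],2)) for d in bot.spot_point(fr,l)[:2]])
```

```text
5.2667 [ 0.5018 -0.1848  0.12  ] [ 3.1406 -0.0015  0.2726] [ 0.4013 -0.3501 -0.563 ]
t tip_left []
t tip_right [([252.2, 200.9], 0.3)]
t grip [([415.2, 203.7], 0.64)]
t tweezers [([411.0, 202.9], 0.48)]
s tip_left []
s tip_right []
s grip [([341.2, 164.7], 0.86)]
s tweezers [([341.1, 165.6], 0.95)]
```

View pics/lift.png

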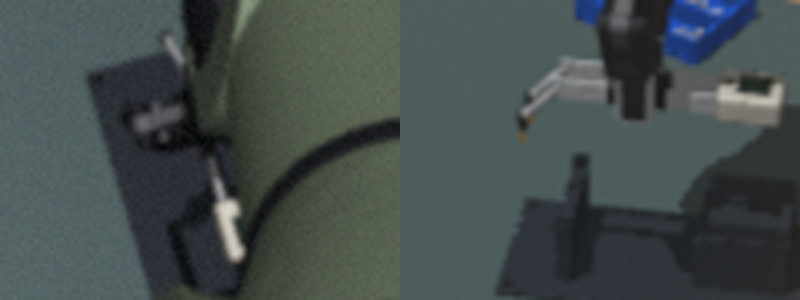

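Tweezers are lifted and level (tips at side ≈(311,179)), clear of the cradle. Carrying to the board.

Emit:
carry_out --rows '[[[0.002,-0.01,0,0.5],[0.005,-0.035,0,1.5],[0.01,-0.07,0,2.5],[0.016,-0.106,0,4],[0.021,-0.142,0,5],[0.026,-0.178,0,6.5],[0.031,-0.214,0,8],[0.037,-0.25,0,9],[0.042,-0.286,0,10.5],[0.047,-0.32,0,11.5],[0.051,-0.345,0,12.5],[0.053,-0.362,0,12.8]]]'

```text
clock: 6.77
position: [0.4542, 0.1814, 0.1187]
tool_rot: [-3.141, -0.0, 0.051]
force: [0.2, 0.7, -1.7]
grip_width: 0.0251
finger_force: 10.3
```

Emit:
carry_out --rows '[[[0,-0.006,0.01,0],[0,-0.008,0.025,0],[0,-0.008,0.03,0],[0,-0.008,0.03,0],[0,-0.008,0.03,0]]]'

```text
clock: 7.18
position: [0.4545, 0.1853, 0.0885]
tool_rot: [3.141, 0.001, 0.048]
force: [0.1, -0.0, -0.3]
grip_width: 0.0253
finger_force: 10.3
```

```bash
cat > see.py <<'E'
from h import *
import sys
np.set_printoptions(precision=4,suppress=True)
s=bot.observe(); print(s["clock"],s["position"],s["tool_rot"],s["force"],s["grip_width"])
f=bot.grab_frame("top"); g=bot.grab_frame("side")
a=cv2.resize(f["pixels"][170:230,205:285],(400,300),interpolation=cv2.INTER_CUBIC);b=cv2.resize(g["pixels"][255:330,210:310],(400,300),interpolation=cv2.INTER_CUBIC)
save(f,sys.argv[1],np.hstack([a,b]))
p=np.array(s["position"]); y=s["tool_rot"][2]; c,q=np.cos(y),np.sin(y)
for sg in(1,-1):
    t=p+[.07*c-sg*(-.01)*q*-1,.07*q+sg*.01*c,.019-.043]
    print("expected tip",t,"top crop",(proj(f,t)-[205,170]+.5)*5,"side crop",(proj(g,t)-[210,255]+.5)*4)
E
python3 see.py over
```

```text
7.1833 [0.4545 0.1853 0.0885] [3.141  0.0008 0.0484] [ 0.0844 -0.0128 -0.3407] 0.025304427229252538
expected tip [0.5239 0.1987 0.0645] top crop [171.509  137.9293] side crop [133.5015 158.6142]
expected tip [0.5249 0.1787 0.0645] top crop [215.7967 136.4472] side crop [154.7064 130.3795]
```

View pics/over.png

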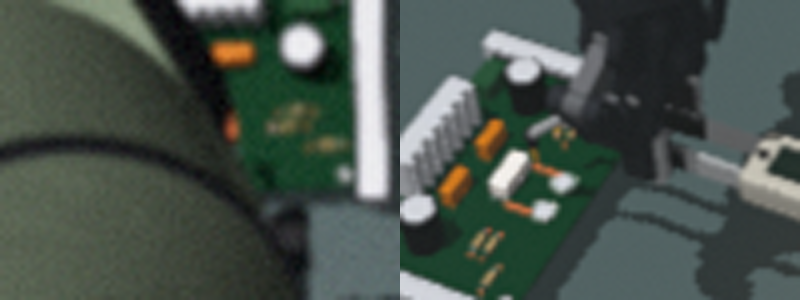

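The arm hides the tips in the top view. In the side view the left tip shows at crop (533,157), where predicted, with the lands at (543,211) and (563,182). Lowering to 7 mm above them, then a closer look.

Emit:
carry_out --rows '[[[0,0,0.008,0],[0,0,0.018,0],[0.0005,0,0.026,0],[0.0005,0,0.031,0],[0.0005,0,0.033,0],[0.0005,0,0.033,0],[0.0005,0,0.033,0]]]'

```text
clock: 7.87
position: [0.4549, 0.1863, 0.0556]
tool_rot: [3.141, 0.0, 0.049]
force: [-0.2, 1.1, -1.4]
grip_width: 0.0252
finger_force: 10.3
```

```bash
sed -e 's/a=cv2.*interpolation=cv2.INTER_CUBIC);b=.*/b=cv2.resize(g["pixels"][270:330,215:295],(800,600),interpolation=cv2.INTER_CUBIC)/; s/np.hstack(\[a,b\])/b/; s/\[210,255\]+.5)\*4/[215,270]+.5)*10/' see.py > see2.py; python3 see2.py near
```

```text
7.8667 [0.4549 0.1863 0.0556] [3.1415 0.0002 0.0494] [-0.2304  1.1213 -1.3756] 0.025200580025723736
expected tip [0.5243 0.1997 0.0316] top crop [181.8083 152.2445] side crop [301.0229 356.0998]
expected tip [0.5253 0.1797 0.0316] top crop [224.8667 150.7599] side crop [352.5269 285.5844]
```

View pics/near.png

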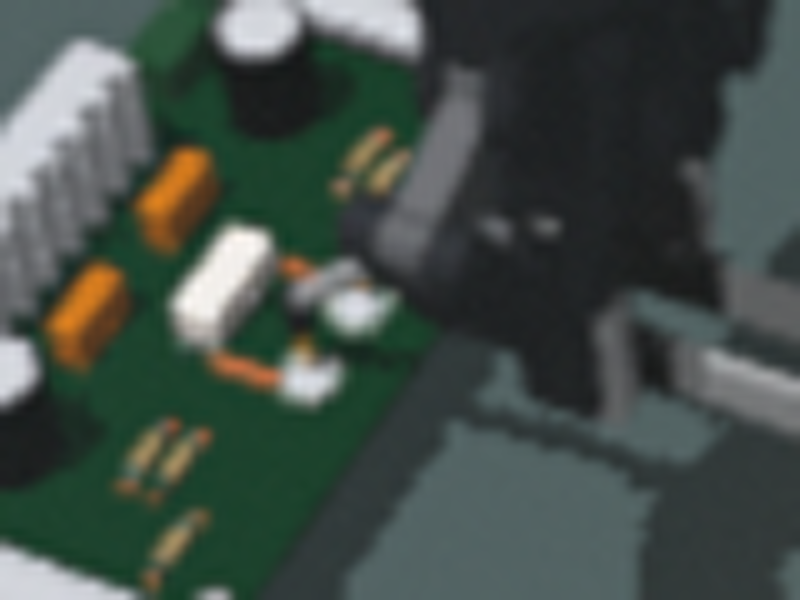

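The left tip is at crop (305,358), just above land_left (310,376), agreeing with prediction to about 1 mm. I need about +1 mm x and -0.5 mm y. Next I average the force for a baseline, then step down.

```bash
cat > fz.py <<'E'
from h import *
np.set_printoptions(precision=3,suppress=True)
A=[]
for i in range(18):
    bot.grab_frame("side"); s=bot.observe(); A.append(np.r_[s["force"],s["moment"],s["position"]])
A=np.array(A); print(s["clock"],"F,M,pos",A.mean(0),"std",A.std(0)[:6],s["grip_width"])
E
python3 fz.py
```

```text
8.8667 F,M,pos [-0.209  0.001 -0.863 -0.002 -0.01  -0.006  0.455  0.186  0.056] std [0.42  0.468 0.476 0.02  0.032 0.023] 0.025325848551431013
```

Emit:
carry_out --rows '[[[0.001,0.0005,0.001,0],[0.001,0.0005,0.002,0],[0.001,0.0005,0.003,0],[0.001,0.0005,0.004,0],[0.001,0.0005,0.005,0],[0.001,0.0005,0.005,0]]]'

```text
clock: 9.37
position: [0.4559, 0.1858, 0.0505]
tool_rot: [3.142, 0.0, 0.049]
force: [0.0, 0.3, 0.5]
grip_width: 0.0255
finger_force: 10.3
```

```bash
python3 fz.py; python3 see2.py near2 | tail -2
```

```text
10.2667 F,M,pos [-0.028 -0.276 -0.035 -0.034 -0.034 -0.013  0.456  0.186  0.051] std [0.451 0.36  0.454 0.03  0.023 0.027] 0.02568317903138598
expected tip [0.5254 0.1993 0.0267] top crop [184.6554 152.2449] side crop [301.118  368.2609]
expected tip [0.5264 0.1793 0.0267] top crop [227.5312 150.7685] side crop [352.4141 297.8712]
```

View pics/near2.png

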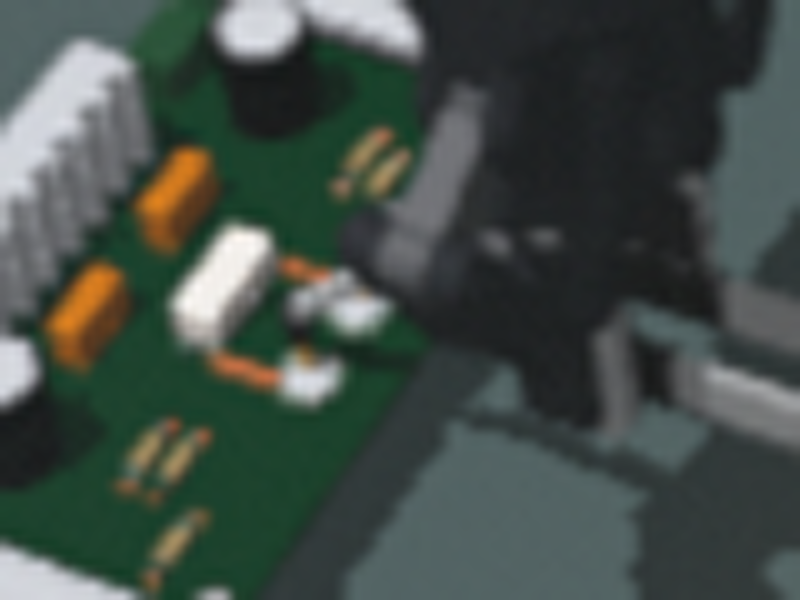

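Force rose 0.83 N, so both pins are likely pushed in about 2 mm. I'll check the contact points with one enlarged before/after comparison.

Run:
```python
from h import *
n=np.mean([bot.grab_frame("side")["pixels"] for _ in range(6)],axis=0).astype(np.uint8)
o=cv2.cvtColor(cv2.imread("pics/side0.png"),cv2.COLOR_BGR2RGB)
np.save("now.npy",n)
r=lambda p:cv2.resize(p[288:318,236:264],(392,420),interpolation=cv2.INTER_NEAREST)
save(None,"cmp",np.hstack([r(o),np.zeros((420,8,3),np.uint8),r(n)]))
```

```text
(no output)
```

View pics/cmp.png

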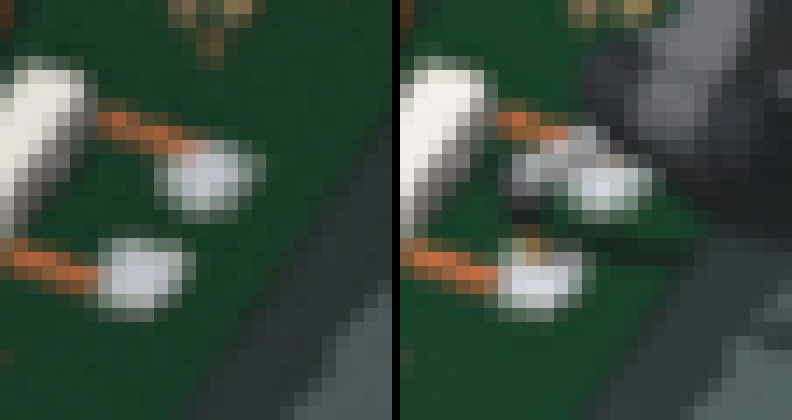

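Run:
```python
from h import *
np.set_printoptions(precision=4,suppress=True)
n=np.load("now.npy").astype(int); o=cv2.cvtColor(cv2.imread("pics/side0.png"),cv2.COLOR_BGR2RGB).astype(int)
for (y,x) in((303,242),(296,248)):
    print("rows from",y,"cols from",x); print((n[...,0]-n[...,2])[y:y+9,x:x+8]); print("lum change");print((n-o).sum(2)[y:y+9,x:x+8]//3)
g=bot.grab_frame("side")
a=at_z(g,(245.5,307),.024)
print("per col",at_z(g,(246.5,307),.024)-a,"per row",at_z(g,(245.5,308),.024)-a)
p=np.array(bot.observe()["position"]); print(p)
```

```text
rows from 303 cols from 242
[[-16 -11  -3  -2 -10 -16 -11  -6]
 [-17 -11  11  29   0 -13 -10  -9]
 [-17  -6  23  61  25  -4  -3  -7]
 [  9  -6  10  42  26  -2  -2  -4]
 [ 92  19  -7  -1  -4  -8  -8  -9]
 [ 54  10 -10  -9  -9  -8  -6 -10]
 [  4  -2  -7  -5  -3  -6  -7 -14]
 [-15 -10  -7  -6  -3 -10 -15 -17]
 [-16 -16 -15 -13 -12 -17 -18 -17]]
lum change
[[  4  -2  -7  -6  -3   6   8  11]
 [  6   4   3  -5  -8  -3  -8   0]
 [  7   7  -7 -45 -51 -36 -33 -16]
 [  9  11  -3 -43 -61 -48 -33 -28]
 [ 14  17  18   9   3   3   0  -5]
 [ 12  17  23  23  23  21  14   7]
 [  7  14  18  18  19  13  10   6]
 [  6   7  10  10  10   6   5   3]
 [  4   4   5   6   6   4   3   5]]
rows from 296 cols from 248
[[ -4  -6  -5  -6  -5  -5  -5  -6]
 [ 12  -5  -4  -5  -5  -4  -6  -6]
 [  0  -3  -3   2  -4  -4  -4  -5]
 [ -4  -4   6  17  -2  -5  -3  -4]
 [ -4  -8  -6  -3  -9 -10  -5  -3]
 [ -6 -10  -9  -9 -10  -9  -8  -6]
 [ -7  -6  -5  -8  -7 -10 -15 -13]
 [-11  -6  -5  -8  -8 -15 -17 -16]
 [-10  -9  -8 -10 -12 -16 -16 -17]]
lum change
[[ 10  22   5   7  26  48  54  56]
 [ 51  80  19 -14   5  32  41  46]
 [ 41  15 -32 -64 -61 -21   7  25]
 [  1 -31 -40 -55 -66 -47 -45   0]
 [  1   7   8   5   2   2 -14  -6]
 [ 12  20  23  22  17  11   1  -4]
 [ 11  17  18  17  13   8   4   2]
 [  8  11  11   8   7   3   5   5]
 [ -8   0  -1  -2   1   4   2   6]]
per col [-0.0018 -0.0009  0.    ] per row [-0.0015  0.0021  0.    ]
[0.456  0.1858 0.0507]
```

Pins touch about 1.25 px above (beyond) the land centres, which is about (+1.9, -2.6) mm; the top view agreed on the direction. I lift slightly, shift about (-1.6, +2) mm and set down again.

Emit:
carry_out --rows '[[[0,0,-0.002,0],[0,0,-0.004,0],[-0.0008,-0.001,-0.0045,0],[-0.0015,-0.002,-0.0045,0],[-0.0015,-0.002,-0.0045,0],[-0.0015,-0.002,-0.003,0],[-0.0015,-0.002,-0.0015,0],[-0.0015,-0.002,-0.0005,0],[-0.0015,-0.002,0,0],[-0.0015,-0.002,0,0],[-0.0015,-0.002,0,0]]]'

```text
clock: 11.63
position: [0.4544, 0.1877, 0.0506]
tool_rot: [3.142, 0.0, 0.049]
force: [-0.8, 0.0, 0.1]
grip_width: 0.0258
finger_force: 10.2
```

```bash
python3 fz.py
python3 - <<'E'
from h import *
n=np.mean([bot.grab_frame("side")["pixels"] for _ in range(6)],axis=0).astype(np.uint8)
o=cv2.cvtColor(cv2.imread("pics/side0.png"),cv2.COLOR_BGR2RGB)
for (y,x) in((303,242),(296,248)): print((n.astype(int)[...,0]-n[...,2])[y:y+7,x:x+8])
r=lambda p:cv2.resize(p[288:318,236:264],(392,420),interpolation=cv2.INTER_NEAREST)
save(None,"cmp2",np.hstack([r(o),np.zeros((420,8,3),np.uint8),r(n)]))
E
```

```text
12.5333 F,M,pos [-0.55   0.115 -0.144  0.057  0.02   0.008  0.454  0.188  0.051] std [0.463 0.375 0.385 0.028 0.033 0.03 ] 0.025227650959597316
[[-15  -8  -3  -3  -8 -15 -11  -5]
 [-17  -9  -2   2  -4 -15 -15 -14]
 [-17  -6   7  22  11  -5  -5  -9]
 [  9  -6  10  50  24  -3  -1  -4]
 [ 92  21   6  41  29  -2  -6 -10]
 [ 54  10  -6   0  -2  -7  -5 -11]
 [  4  -3  -7  -5  -2  -6  -6 -14]]
[[  5  -8  -9  -7  -6  -6  -5  -6]
 [ 73  23  -5  -6  -6  -5  -7  -6]
 [ 67  44   3  -6  -5  -4  -5  -6]
 [ 12   9  -2   1  -4  -3  -4  -4]
 [ -4  -4   6  14  -3  -5  -4  -3]
 [ -7 -10  -6  -2  -8  -8  -7  -5]
 [ -7  -6  -5  -7  -7 -10 -12  -7]]
```

View pics/cmp2.png

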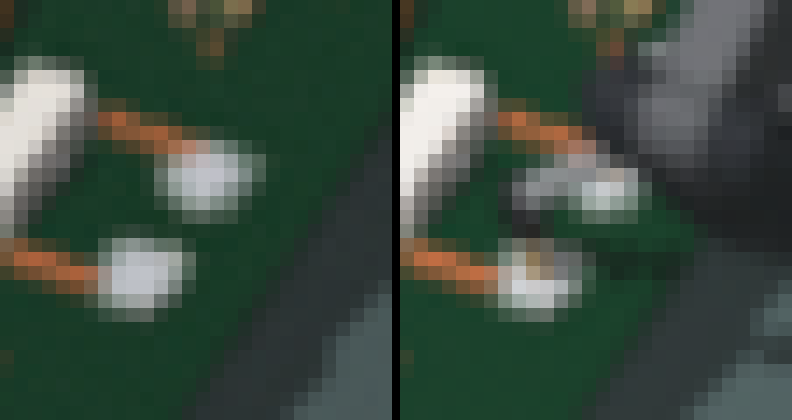

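Both pins now end near the middle of their lands (left at crop (535,265) with the land at about (540,278); right at (615,172)). The upward force is +0.72 N, so about 1.6 mm push each, and the gap is about 20 mm. Handing in.

```bash
python3 -c "
from workcell import bot
print(bot.job_done())"
```

```text
the job is handed in; nothing more can be done
None
```

I handed the job in with the squeezed tweezers held level and steady at about a 20 mm gap, both pins on their lands and pushed in about 1.6 mm by my force estimate; the hand-in returned no verdict.

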